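# Open the incense jar on the TV stand

### The arm

A 6-joint arm with a two-finger parallel gripper is mounted at the origin on the work surface. World frame = base frame: x ahead of the robot, y to its left, z up, the work surface at z = 0. Lengths are in m, angles in rad, forces in N, time in s.
With the tool pointing down it reaches from about 0.25 to 0.775 m from the base axis. Payload 4 kg.
Tool frame: the origin (TCP) lies at the very end of the fingers, on their centre line; the grasp point (between the pads) lies 19 mm behind it (robot.hold_point_z is the distance from the TCP to the grasp point, in m); z points along the fingers, y is the line along which they close (so a half turn about z gives the same grasp; the last joint's range is limited). The gripper opens to 94 mm and grips with 3 to 60 N. Pads are 16 mm wide; open, the fingers measure 119 mm over their backs; the gripper's body (75 mm by 177 mm) begins 78 mm behind the grasp point.
Start: joints at [1.2, 0.087, 1.371, -0, 1.684, -0.103], TCP at [0.146, 0.53, 0.206] pointing down, gripper open.
Joint ranges: [-3.1, 3.1], [-0.76, 2.03], [0.27, 2.55], [-1.08, 4.22], [0.17, 2.65], [-2.57, 2.57]. Speed limits (rad/s): [2.79, 2.79, 3.14, 3.14, 3.14, 3.14].

### API

Orientations are given as [roll, pitch, yaw] about the fixed x, y, z axes, in that order (R = Rz(yaw) Ry(pitch) Rx(roll)).
In Python, from bench import robot gives the robot as it stands.
- The arm moves only by the tool carry_out, never from a script. Its argument "steps" is a list of rows, each a list of 3 entries, a list of its own where there are three numbers: the shift along the tool's x, y, z in m, then the turn about the tool's z in units of 10 degrees (1.0 is 10 degrees), then the closure, from -1 (fully open) to 1 (shut). In form: [[[tx, ty, tz], roll, jaw], ...]. A call has 1 to 10 rows; each row is the pose to reach, as a shift and turn from the pose commanded when the call began, along the tool's axes at that moment; what a row does not reach only later rows make up. A row lasts 1/8 s, in which the tool goes at most 62.5 mm and 10.7 degrees, less where a joint would pass 70% of its speed; a pose out of reach is approached as far as the arm can. A call with a gripper value outside its range is refused whole. The fingers move at their own pace and stop on an object; the grip force is fixed at half the most. Time passes only in rows, so rows that repeat a pose let the fingers close. It gives the time, the measured TCP pose, the force, the opening and the grip force at its end, in the units of the state.
- robot.get_obs(): the state, without advancing time (a new reading comes with each control period).
- robot.snapshot(name): name is "scene" or "side" or "wrist"; returns a dict with "image" (400x640x3 uint8, red, green, blue), "z_map" (400x640 float32, m along the optical axis (not along the pixel's ray), 0 where there is no reading), "mtx" (3x3 intrinsics, pixels), "R" (3x3) and "t" (3): a world point X has camera coordinates R X + t. Camera axes: x right, y down, z forward; pixel columns grow to the right and rows downward; lengths in m; the calibration is good to about 2 mm. A picture is of the moment at which its call begins.
- robot.close_job(): hands the job in; it is judged then, once.
The state is a dict: "time": time; "joint_positions": joint angles; "qvel": joint speeds; "joint_torque": joint torques, N m; "tool_pos": TCP position; "ee_rot": TCP orientation; "wrist_force": force on the tool from outside, world axes, zero at the start; "wrist_torque": the same for the moment, N m; "width": finger opening in m; "finger_force": force on a finger pad.
Only numpy, scipy, OpenCV 4.12 (cv2) and the standard library are available. Lean on these libraries where they do the work, as an engineer would, in place of code of your own. Each camera call takes 0.05 s, during which the arm holds its last target. There are 200 camera calls.

### The job

Open the squat, broad incense jar: unscrew its round oak lid counterclockwise until the thread lets go and lift it straight off. Set the lid down, right side up, in the empty front tray of the three oak tiers, and let go. Leave the tall slim jar shut and where it stands.

Things in the scene. Friction and masses are not known exactly. Their poses are not given: they have to be found in the camera images.
- lid_center (a point): Screw lid of the squat jar, loose, oak, 90 g. Point: middle of its head, the part to grip: an upright cylinder 54 mm across, 26 mm high. A plug 26 mm across hangs 20 mm below the head in the neck (foot 33 mm below this point), with thread lugs on its +-x sides. Locked until turned 50 to 70 degrees counterclockwise from above; then free to lift, up to a stop at 125. Turns easily, need not rise.
- jar_rim (a point): Rim centre of the squat white ceramic jar, 85 mm above the stand, z up. Body 76 mm across to 48 mm high, sloping in to a neck 48 mm across from 58 mm up to the rim, so there is room for fingertips beside the neck. Fixed to the stand with putty. The lid's head rests on the rim, the lid's x axis at first 13 to 27 degrees counterclockwise of this x axis.
- front_tray (a point): Middle of the floor of the front, lowest of three stepped oak trays (fixed), empty; the floor is 6 mm above the stand, 168 mm (x) by 228 mm (y) inside, walls rising 26 mm above it. The second tray rises behind (+x) from 95 mm on, to 71 mm above this floor. z up. The lid standing on its plug here has its point 33 mm above this floor.
- tall_jar_center (a point): Tall slim white jar with the same kind of oak lid, a bystander, loose, 550 g: 60 mm across, 150 mm high with its lid; this point is at its middle, half-way up.

How it is judged:
On the way, in this order (a step that is already met when the one before it is completed fails the run):
1. the lid is unscrewed to where its thread lets go, still in the jar (angle between the x axis of lid_center and the x axis of jar_rim, either way round above 1.2 rad and z of lid_center in the frame of jar_rim below 0.025 m), for 0.05 s.
2. the lid is lifted upright and straight up, clear of the jar (z of lid_center in the frame of jar_rim above 0.038 m and horizontal distance between lid_center and jar_rim below 0.03 m and angle between lid_center's own z axis and vertical below 0.35 rad), for 0.05 s.
At the end, for the whole second after the job is handed in: The lid stands at rest on its plug on the floor of the front tray, anywhere inside its walls, right side up within 10 degrees; the tall jar is upright and within 30 mm of where it was (x of lid_center in the frame of front_tray between -0.065 and 0.065 m and y of lid_center in the frame of front_tray between -0.095 and 0.095 m and z of lid_center in the frame of front_tray between 0.026 and 0.04 m and angle between lid_center's own z axis and vertical below 0.175 rad and linear speed of lid below 0.02 m/s and distance of tall_jar_center from where it was at the start of the episode below 0.03 m and angle between tall_jar_center's own z axis and vertical below 0.2 rad); the robot touches nothing.
It fails at once if the tall jar is pushed away (over 30 mm) or tipped (distance of tall_jar_center from where it was at the start of the episode above 0.03 m or angle between tall_jar_center's own z axis and vertical above 0.35 rad).
It fails at once if the lid is dropped into the tray (falls faster than 0.8 m/s within 0.1 m of its middle) (distance between lid_center and front_tray below 0.1 m and linear speed of lid above 0.8 m/s).
It also fails if it takes over 45 s, if anything falls off the work surface, if the arm or the gripper's body presses on something with over 40 N, if the wrist force passes 120 N, or if a joint passes its speed limit or range.

## Working session

There is one attempt and no reset: what is moved stays moved. The work goes in short steps, Python scripts to look and compute and a tool call to move; the robot and the scene stay as the last step left them, time stands still between calls to the robot, and variables do not carry over. Pictures are saved under pics/ and viewed, at most 10 in all, crops included, and the job is handed in when it is done.

Besides the shell and the picture viewer there is one more tool, called as name([rows], argument=value, ...), one row to a line, values as JSON. carry_out: Moves the arm, as the interface text tells. Its arguments: {"type":"object","properties":{"steps":{"type":"array","items":{"type":"array"}}},"required":["steps"]}

```bash
mkdir -p pics
python3 - <<'E'
from bench import robot
import cv2,numpy as np
ims=[]
for n in ("scene","side"):
    s=robot.snapshot(n); np.savez(n,**s); cv2.imwrite(f"pics/{n}0.png",s["image"][:,:,::-1])
    print(n,s["mtx"].tolist(),s["R"].round(3).tolist(),s["t"])
o=robot.get_obs();print(o)
E
```

```text
scene [[409.45048701184436, 0.0, 319.5969780406117], [0.0, 409.45048701184436, 200.88700539817665], [0.0, 0.0, 1.0]] [[-0.319, 0.947, 0.017], [0.763, 0.267, -0.588], [-0.562, -0.175, -0.808]] [ 0.17644572 -0.37867348  1.23506153]
side [[400.53401716990874, 0.0, 319.0043090864373], [0.0, 400.53401716990874, 207.13455750667455], [0.0, 0.0, 1.0]] [[0.933, -0.359, 0.007], [-0.269, -0.713, -0.647], [0.237, 0.602, -0.762]] [-0.51341776  0.20812285  0.73688084]
{'time': 0.1, 'joint_positions': array([ 1.19986904e+00,  8.78682183e-02,  1.37208803e+00, -1.44097355e-05,
        1.68358881e+00, -1.03083983e-01]), 'qvel': array([ 0.00213851, -0.0009075 , -0.00221642,  0.0003733 , -0.00042291,
        0.00078589]), 'joint_torque': array([ 2.12256004e-03, -3.41250944e+01, -3.03302336e+01,  7.20359688e-02,
        3.03467258e-02, -9.01998783e-05]), 'tool_pos': array([0.14538152, 0.52993114, 0.20443591]), 'ee_rot': array([-3.13964914e+00, -1.86659813e-04,  2.87374756e+00]), 'wrist_force': array([-0.10958215, -0.10206708,  0.39837279]), 'wrist_torque': array([ 0.02009859, -0.02374498, -0.0312827 ]), 'finger_force': 0.0, 'width': 0.09453244118039456}
```

View pics/scene0.png

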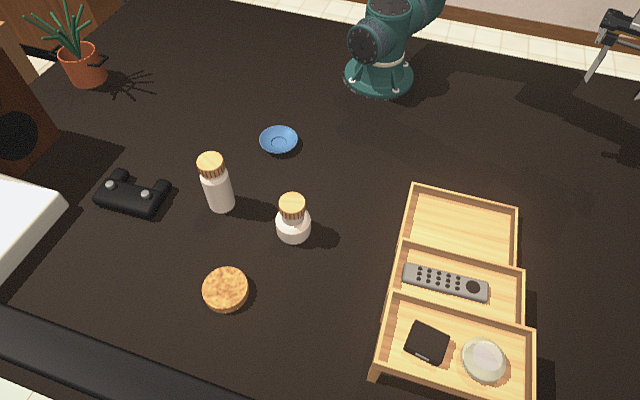

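View pics/side0.png

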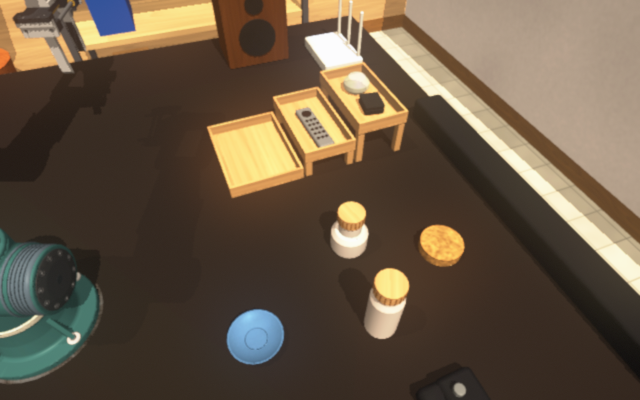

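The scene view has the squat jar's lid at about (292,205), the tall jar's lid at (211,163) and the empty front tray at (462,222). In the side view they are at (351,215), (391,285) and (255,152).

```bash
cat > h.py <<'E'
import numpy as np,cv2
def pts(s,box):
    x0,x1,y0,y1=box
    v,u=np.mgrid[y0:y1,x0:x1]; z=s["z_map"][y0:y1,x0:x1]
    P=np.stack([u,v,np.ones_like(u)],-1).reshape(-1,3)@np.linalg.inv(s["mtx"]).T*z.reshape(-1,1)
    hsv=cv2.cvtColor(s["image"],cv2.COLOR_RGB2HSV)[y0:y1,x0:x1].reshape(-1,3)
    ok=z.ravel()>0
    return ((P-s["t"])@s["R"])[ok],hsv[ok]
def oak(h): return (h[:,0]>8)&(h[:,0]<30)&(h[:,1]>70)&(h[:,2]>90)
def circ(X):
    a=cv2.minEnclosingCircle(X[:,:2].astype(np.float32)); return np.round(a[0],4),round(a[1],4)
E
python3 - <<'E'
from h import *
for n,bs in (("scene",dict(sq=(272,314,185,225),tall=(190,230,145,180),tray=(400,525,180,275))),("side",dict(sq=(330,372,198,230),tall=(370,415,265,305),tray=(200,310,105,200)))):
    s=np.load(n+".npz")
    for k,b in bs.items():
        X,h=pts(s,b); X=X[oak(h)]
        if k!="tray":
            zt=np.percentile(X[:,2],95); T=X[X[:,2]>zt-.006]; print(n,k,len(T),zt.round(4),T[:,:2].mean(0).round(4),circ(T))
        else:
            F=X[(X[:,2]<.012)&(X[:,2]>.002)]; W=X[(X[:,2]>.026)&(X[:,2]<.038)]
            for nm,Q in(("floor",F),("wall",W)):
                r=cv2.minAreaRect(Q[:,:2].astype(np.float32)); print(n,nm,len(Q),np.median(Q[:,2]).round(4),np.round(r[0],3),np.round(r[1],3),round(r[2],1),cv2.boxPoints(r).round(3).tolist())
E
```

```text
scene sq 468 0.1125 [ 0.6009 -0.0449] (array([ 0.5997, -0.0465]), 0.0277)
scene tall 442 0.1513 [ 0.5849 -0.2265] (array([ 0.584 , -0.2279]), 0.0276)
scene floor 5263 0.0063 [0.452 0.301] [0.166 0.252] 1.4 [[0.3659999966621399, 0.42500001192092896], [0.3720000088214874, 0.1720000058412552], [0.5379999876022339, 0.17599999904632568], [0.5320000052452087, 0.42899999022483826]]
scene wall 792 0.0317 [0.472 0.295] [0.157 0.241] 1.0 [[0.3919999897480011, 0.41499999165534973], [0.3959999978542328, 0.17299999296665192], [0.5529999732971191, 0.17599999904632568], [0.5490000247955322, 0.4169999957084656]]
side sq 510 0.1121 [ 0.5971 -0.0494] (array([ 0.5978, -0.048 ]), 0.0276)
side tall 863 0.1512 [ 0.5808 -0.2307] (array([ 0.5817, -0.2295]), 0.028)
side floor 3830 0.0055 [0.494 0.315] [0.198 0.291] 1.4 [[0.39100000262260437, 0.4580000042915344], [0.39800000190734863, 0.16599999368190765], [0.5960000157356262, 0.17100000381469727], [0.5889999866485596, 0.46299999952316284]]
side wall 838 0.0309 [0.493 0.293] [0.195 0.247] 1.4 [[0.3919999897480011, 0.414000004529953], [0.39800000190734863, 0.1679999977350235], [0.5929999947547913, 0.17299999296665192], [0.5870000123977661, 0.4189999997615814]]
```

carry_out([
  [[-0.03,-0.022,0],0.4,-1],
  [[-0.075,-0.055,0],1,-1],
  [[-0.12,-0.088,0],1.6,-1],
  [[-0.165,-0.121,0],2.2,-1],
  [[-0.21,-0.155,0],2.8,-1],
  [[-0.26,-0.192,0],3.5,-1],
  [[-0.31,-0.229,0],4.2,-1],
  [[-0.36,-0.266,0],4.9,-1],
  [[-0.41,-0.303,0],5.6,-1],
  [[-0.45,-0.333,0],6.2,-1],
])

```text
time: 1.35
tool_pos: [0.4922, 0.088, 0.2049]
ee_rot: [-3.141, -0.0, 1.787]
wrist_force: [0.0, 0.8, 0.2]
width: 0.0941
finger_force: 0.0
```

carry_out([
  [[-0.04,0.019,0],0.4,-1],
  [[-0.08,0.038,0.0],0.9,-1],
  [[-0.12,0.057,0.0],1.3,-1],
  [[-0.157,0.075,0.0],1.7,-1],
  [[-0.157,0.075,0.0],1.7,-1],
  [[-0.157,0.075,0.0],1.7,-1],
])

```text
time: 2.1
tool_pos: [0.5985, -0.0461, 0.2048]
ee_rot: [-3.14, -0.001, 1.496]
wrist_force: [0.2, 0.6, -0.1]
width: 0.0941
finger_force: 0.0
```

Run:
```python
from bench import robot
from h import *
s=robot.snapshot("wrist"); cv2.imwrite("pics/w1.png",s["image"][:,:,::-1])
X,h=pts(s,(0,640,0,400)); ok=oak(h)&(X[:,2]>.09)&(X[:,2]<.12)&(np.hypot(X[:,0]-.6,X[:,1]+.047)<.05); X=X[ok]
zt=np.percentile(X[:,2],90);T=X[X[:,2]>zt-.006];print(len(T),zt,T.mean(0),circ(T))
o=robot.get_obs();print(o["tool_pos"],o["ee_rot"],o["joint_positions"])
```

```text
64 0.10764510235759152 [ 0.59787123 -0.02702921  0.10585655] (array([ 0.5983, -0.046 ]), 0.0275)
[ 0.59838255 -0.04569822  0.20522829] [-3.14071244e+00 -6.04898201e-04  1.49610999e+00] [-1.70979395e-01  2.00096403e-01  1.24408008e+00  5.21706563e-04
  1.69835045e+00 -9.62271961e-02]
```

View pics/w1.png

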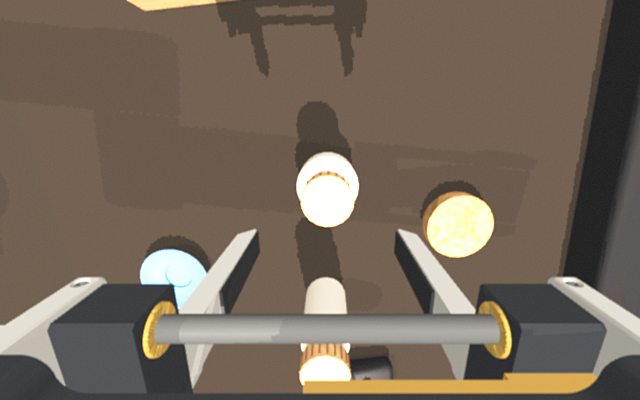

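The wrist view shows the squat lid at (327,200), midway between the fingers. Its measured centre (0.598, -0.046) matches the TCP, so I descend and grip.

carry_out([
  [[0,0,0.03],0,-1],
  [[0,0,0.065],0,-1],
  [[0,0,0.095],0,-1],
  [[0,0,0.115],0,-1],
  [[0,0,0.124],0,-1],
  [[0,0,0.124],0,-1],
  [[0,0,0.124],0,1],
  [[0,0,0.124],0,1],
  [[0,0,0.124],0,1],
  [[0,0,0.124],0,1],
])

```text
time: 3.4
tool_pos: [0.5991, -0.0466, 0.0817]
ee_rot: [3.141, -0.0, 1.495]
wrist_force: [0.6, -0.5, -0.5]
width: 0.0575
finger_force: 0.0
```

carry_out([
  [[0,0,0],0,1],
  [[0,0,0],0,1],
  [[0,0,0],0,1],
  [[0,0,0],0,1],
])

```text
time: 3.9
tool_pos: [0.599, -0.0466, 0.0816]
ee_rot: [3.141, 0.0, 1.495]
wrist_force: [-0.3, -0.4, 0.9]
width: 0.0535
finger_force: 30.0
```

carry_out([
  [[0,0,0],-0.6,1],
  [[0,0,0],-1.4,1],
  [[0,0,0],-2.3,1],
  [[0,0,0],-3.2,1],
  [[0,0,0],-4.1,1],
  [[0,0,0],-5.0,1],
  [[0,0,0],-5.9,1],
  [[0,0,0],-6.8,1],
  [[0,0,0],-7.5,1],
  [[0,0,0],-7.8,1],
])

```text
time: 5.15
tool_pos: [0.599, -0.0465, 0.0816]
ee_rot: [3.141, 0.0, 2.858]
wrist_force: [-0.7, -0.3, 0.9]
width: 0.0533
finger_force: 30.0
```

carry_out([
  [[0,0,0],0,1],
  [[0,0,0],0,1],
  [[0,0,0],0,1],
])

```text
time: 5.52
tool_pos: [0.5991, -0.0465, 0.0817]
ee_rot: [3.141, 0.0, 2.856]
wrist_force: [-0.1, -0.1, 1.8]
width: 0.0538
finger_force: 30.0
```

Run:
```python
from bench import robot
o=robot.get_obs();print(o["tool_pos"],o["ee_rot"],o["wrist_force"],o["wrist_torque"],o["width"],o["finger_force"])
```

```text
[ 0.59909125 -0.04650971  0.08166397] [3.14139235e+00 3.43425125e-04 2.85588498e+00] [-0.06805848 -0.12249015  1.81086634] [ 0.0166363   0.04225512 -0.04011249] 0.05375162729356344 30.00046133995056
```

carry_out([
  [[0,0,-0.001],0,1],
  [[0,0,-0.003],0,1],
  [[0,0,-0.005],0,1],
  [[0,0,-0.005],0,1],
])

```text
time: 6.02
tool_pos: [0.5991, -0.0466, 0.0866]
ee_rot: [3.141, 0.0, 2.856]
wrist_force: [-0.0, -1.0, -1.4]
width: 0.0536
finger_force: 30.0
```

The wrist carries only the lid's weight (about 1 N), so the thread has let go. Next I lift straight up.

carry_out([
  [[0,0,-0.01],0,1],
  [[0,0,-0.02],0,1],
  [[0,0,-0.03],0,1],
  [[0,0,-0.04],0,1],
  [[0,0,-0.055],0,1],
  [[0,0,-0.075],0,1],
  [[0,0,-0.095],0,1],
  [[0,0,-0.1],0,1],
  [[0,0,-0.1],0,1],
])

```text
time: 7.15
tool_pos: [0.5991, -0.0466, 0.1868]
ee_rot: [3.141, 0.001, 2.856]
wrist_force: [-0.2, -0.6, -1.2]
width: 0.0534
finger_force: 30.0
```

Run:
```python
from bench import robot
import cv2
s=robot.snapshot("side");cv2.imwrite("pics/s2.png",s["image"][:,:,::-1])
o=robot.get_obs();print(o["tool_pos"],o["ee_rot"],o["wrist_force"],o["joint_positions"])
```

```text
[ 0.59870813 -0.04651784  0.18598723] [-3.14156032e+00 -8.11448335e-04  2.85632430e+00] [-0.84987703  0.52733553 -0.07801766] [-1.71969123e-01  2.04808971e-01  1.27642653e+00  5.98544907e-05
  1.66116706e+00 -1.45749173e+00]
```

View pics/s2.png

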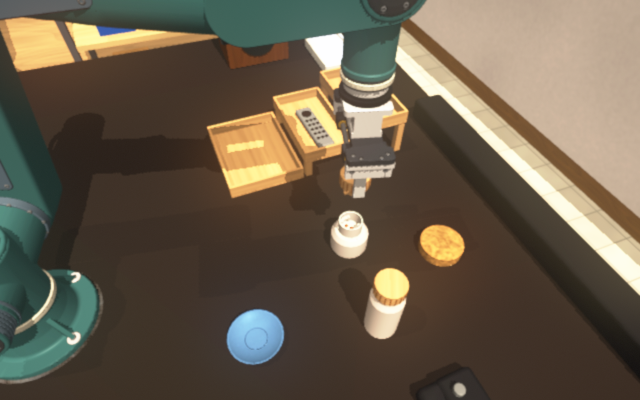

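The side view shows the jar open at (349,222), with the lid held in the fingers at (355,180). The tall jar has not moved. I carry the lid over the front tray.

carry_out([
  [[0.012,0.016,0],0,1],
  [[0.037,0.05,0],0,1],
  [[0.064,0.087,0],0,1],
  [[0.092,0.125,0],0,1],
  [[0.12,0.162,0],0,1],
  [[0.147,0.199,0],0,1],
  [[0.175,0.237,0],0,1],
  [[0.199,0.269,0],0,1],
  [[0.214,0.289,0],0,1],
  [[0.214,0.289,0],0,1],
])

```text
time: 8.45
tool_pos: [0.4728, 0.2929, 0.1857]
ee_rot: [-3.141, -0.002, 2.86]
wrist_force: [0.6, -0.2, -0.9]
width: 0.0537
finger_force: 30.0
```

carry_out([
  [[0,0,0.02],0,1],
  [[0,0,0.045],0,1],
  [[0,0,0.07],0,1],
  [[0,0,0.095],0,1],
  [[0,0,0.115],0,1],
  [[0,0,0.13],0,1],
  [[0,0,0.14],0,1],
  [[0,0,0.148],0,1],
  [[0,0,0.152],0,1],
  [[0,0,0.152],0,1],
])

```text
time: 9.7
tool_pos: [0.475, 0.291, 0.0346]
ee_rot: [3.141, 0.0, 2.856]
wrist_force: [0.0, -0.4, -1.4]
width: 0.0535
finger_force: 30.0
```

carry_out([
  [[0,0,0.004],0,1],
  [[0,0,0.007],0,1],
  [[0,0,0.009],0,1],
  [[0,0,0.0105],0,1],
  [[0,0,0.0105],0,1],
])

```text
time: 10.32
tool_pos: [0.4749, 0.291, 0.0238]
ee_rot: [-3.142, -0.0, 2.856]
wrist_force: [0.6, -0.8, -1.1]
width: 0.0536
finger_force: 30.0
```

carry_out([
  [[0,0,0.001],0,1],
  [[0,0,0.001],0,1],
])

```text
time: 10.58
tool_pos: [0.4749, 0.291, 0.023]
ee_rot: [3.142, -0.0, 2.856]
wrist_force: [-0.3, 0.8, -0.8]
width: 0.0532
finger_force: 30.0
```

carry_out([
  [[0,0,0.0007],0,1],
  [[0,0,0.0007],0,1],
])

```text
time: 10.82
tool_pos: [0.4751, 0.2911, 0.0226]
ee_rot: [3.141, 0.0, 2.856]
wrist_force: [-1.5, -0.8, 1.0]
width: 0.0534
finger_force: 30.0
```

carry_out([
  [[0,0,0.0007],0,1],
  [[0,0,0.0007],0,1],
])

```text
time: 11.08
tool_pos: [0.4751, 0.2911, 0.0226]
ee_rot: [3.141, 0.001, 2.856]
wrist_force: [-2.1, -1.5, 5.4]
width: 0.0537
finger_force: 30.0
```

The plug is on the floor: the wrist reads 5 N upward. I release, then withdraw.

carry_out([
  [[0,0,0],0,0.0],
  [[0,0,0],0,-0.5],
  [[0,0,0],0,-1],
  [[0,0,0],0,-1],
  [[0,0,0],0,-1],
  [[0,0,0],0,-1],
  [[0,0,0],0,-1],
  [[0,0,0],0,-1],
])

```text
time: 12.08
tool_pos: [0.475, 0.291, 0.0216]
ee_rot: [3.141, 0.0, 2.856]
wrist_force: [0.1, 0.3, 0.3]
width: 0.0944
finger_force: 0.0
```

carry_out([
  [[0,0,-0.01],0,-1],
  [[0,0,-0.03],0,-1],
  [[0,0,-0.06],0,-1],
  [[0,0,-0.09],0,-1],
  [[0,0,-0.12],0,-1],
  [[0,0,-0.15],0,-1],
  [[0,0,-0.18],0,-1],
  [[0,0,-0.18],0,-1],
  [[0,0,-0.18],0,-1],
])

```text
time: 13.2
tool_pos: [0.4745, 0.2908, 0.2007]
ee_rot: [-3.141, -0.001, 2.856]
wrist_force: [0.2, 0.0, 0.3]
width: 0.0939
finger_force: 0.0
```

Run:
```python
from bench import robot
from h import *
s=robot.snapshot("side");cv2.imwrite("pics/s3.png",s["image"][:,:,::-1])
X,h=pts(s,(200,310,105,200)); T=X[(X[:,2]>.045)&(X[:,2]<.07)&(abs(X[:,0]-.475)<.05)&(abs(X[:,1]-.29)<.05)]
print(len(T),T.mean(0) if len(T) else 0,T.max(0),circ(T[T[:,2]>.048]))
X,h=pts(s,(370,415,265,305));X=X[oak(h)];T=X[X[:,2]>.145];print(circ(T))
```

```text
282 [0.47310582 0.28573437 0.05074633] [0.50069452 0.31497638 0.0542259 ] (array([0.474 , 0.2875]), 0.0287)
(array([ 0.5818, -0.2295]), 0.0277)
```

View pics/s3.png

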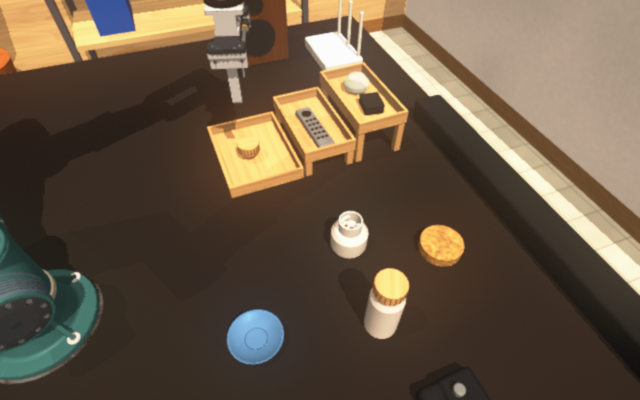

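The lid stands upright in the front tray at (247,147), its top at z ≈ 0.052 as expected. The tall jar at (385,305) has not moved and the gripper is clear.

```bash
python3 -c "
from bench import robot
print(robot.close_job())"
```

```text
the job is handed in; nothing more can be done
None
```

The squat jar is open, its lid stands upright in the front tray with the gripper clear, the tall jar has not moved, and the job is handed in; no verdict came back.

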